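Seat a casting's taper in the scanning turntable

TASK

Lift the three-armed casting with the tapered steel spigot out of its orange stand and set the spigot gently into the tapered socket of the hub on the black scanning turntable. Press it down until it has pushed the brass pin in and sits fully home and upright, hold it there for a moment with a push of about 18 N (never more than 28 N), then let go, leaving the other things where they are.

Things in the scene. Friction and masses are not known exactly. Their poses are not given: they have to be found in the camera images.
- casting_grip (a point): Bare aluminium casting, 0.29 to 0.47 kg, upright in the orange stand. This point is on the axis of its upright round boss, 32 mm in diameter, where it is grasped: the boss ends 20 mm above it and runs 30 mm below it. z axis: up the casting's axis. Below the boss are a 60 mm disc and three arms reaching 77 mm out, none higher than 26 mm below this point; under them the steel spigot.
- casting_nose (a point): The centre of the flat lower end of the casting's tapered steel spigot, 78 mm straight below casting_grip. The spigot is 20 mm in diameter at this end and widens to 44 mm in diameter 33 mm higher (20 degrees to the axis); the casting's flat underside is 38 mm above this point.
- turntable_top (a point): Centre of the top of the black turntable (fixed disc, 250 mm wide, 30 mm high); z up. On it stands the rigid aluminium hub, 68 mm wide with a blue band, in its top a socket matching the spigot: mouth 43 mm, home depth 31 mm. The hub is set by hand: its axis is up to 6 mm off this point, any way; its rim 58 to 90 mm above this face (spigot's end home at 27 to 59 mm), to be found by touch or sight.
- pin (a joint): Brass seat pin, 12 mm in diameter, upright in the middle of the hub's socket, under the spigot's end. Travel in m, 0 fully up, growing as it is pushed down; starts at 0 to 0.004 and reads 0.012 (within 0.0003) when the greased taper is fully home, which stops it. It slides against a steady 9 N of friction, without spring, and so carries the casting's weight short of home.
- stand_top (a point): The centre of the top of the orange parking stand, a fixed upright tube 88 mm outside, 56 mm inside diameter, 45 mm high. The casting's underside rests on its rim, spigot hanging free inside: it lifts straight out.
- spray_mid (a point): Bystander: the middle of a spray can, white with a blue label, 52 mm in diameter, 150 mm tall, standing loose; not to be moved.
- mouse_mid (a point): Bystander: the middle of a black computer mouse, 105 by 60 mm, 33 mm high; not to be moved.
- flange_mid (a point): Bystander: a grey-painted casting of the same three-armed shape without a spigot, 60 mm high, standing on the desk; this point is on its axis 15 mm above the desk; not to be moved.
There are look-alikes about, which are no part of the job. Of the things like the part that bears stand_top, leave any that is red; of the rest the larger one is meant.

How it is judged:
By the outcome, as a careful person would: the job done as asked, in the order asked, and still so for the second after the job is handed in, with the robot touching nothing.
It also fails if it takes over 58 s, if anything falls off the work surface, if the arm or the gripper's body presses on something with over 40 N, if the wrist force passes 120 N, or if a joint passes its speed limit or range.

ROBOT

A 7-joint arm with a two-finger parallel gripper is mounted at the origin on the work surface. World frame = base frame: x ahead of the robot, y to its left, z up, the work surface at z = 0. Lengths are in m, angles in rad, forces in N, time in s.
With the tool pointing down it reaches from about 0.35 to 0.9 m from the base axis. Payload 8.1 kg.
Tool frame: the origin (TCP) lies on the centre line of the jaws, within the pads' length; the fingertips stand 17 mm ahead of it and the grasp point (between the pads) lies 2 mm behind it; z points along the fingers, y is the direction in which the jaws open and shut (so a half turn about z gives the same grasp; the last joint's range is limited). The gripper opens to 92 mm and grips with 3 to 60 N. Pads are 19 mm wide; open, the fingers measure 130 mm over their backs; the gripper's body (75 mm by 190 mm) begins 47 mm behind the grasp point.
Start: joints at [1.183, 0.434, 0.025, 1.573, -0.012, 1.134, -0.075], TCP at [0.176, -0.6, 0.218] pointing down, gripper open.
Joint ranges: [-2.62, 2.62], [-0.44, 2.09], [-1.27, 1.32], [0.08, 2.57], [-1.32, 4.46], [0.12, 2], [-2.74, 2.74]. Speed limits (rad/s): [2.22, 2.22, 3.01, 3.01, 3.14, 3.14, 3.14].

INTERFACE

Orientations are given as a rotation vector (axis times angle).
In Python, from cell import arm gives the robot as it stands.
- The arm moves only by the shell command python3 -m creep 'ROWS' [FORCE]. ROWS is JSON, a list that holds one entry, the list of rows, each a list of 7 numbers: the shift along the world's x, y, z in cm, then the turn, a rotation vector about the world's x, y, z in degrees, then the opening, from -1 (shut) to 1 (fully open), so that 0 is half open. In form: [[[tx, ty, tz, ax, ay, az, jaw], ...]]. A call has 1 to 5 rows; each row is the pose to reach, as a shift and turn from the pose commanded when the call began; what a row does not reach only later rows make up. A row lasts 1/10 s, in which the tool goes at most 50 mm and 8.59 degrees, less where a joint would pass 70% of its speed; a pose out of reach is approached as far as the arm can. A call with a gripper value outside its range is refused whole. The fingers move at their own pace and stop on an object; FORCE is the grip in N (left out, the last holds). Time passes only in rows, so rows that repeat a pose let the fingers close. It gives the time, the measured TCP pose, the force and the opening at its end, in the units of the state.
- arm.observe(): the state, without advancing time (a new reading comes with each control period).
- arm.get_image(name): name is "scene" or "top" or "wrist"; returns the picture (384x512x3 uint8, red, green, blue); there is no depth.
- arm.camera_model(name): a dict with "vfov" (degrees; the focal length in pixels is half the picture's height over the tangent of half this angle, whatever the lens; pixels are square), "cx", "cy" (the principal point, pixels), "cam_to_world" (4x4, takes a point from camera to world coordinates); the wrist camera has in their place "T_tool_cam" (4x4, takes a point from camera to tool coordinates, whose origin is the TCP and whose axes are the flange's). Camera axes: x right, y down, z forward; pixel columns grow to the right and rows downward; lengths in m; the calibration is good to about 2 mm. A picture is of the moment at which its call begins: read the wrist's pose just before it. camera_model takes no time and is no camera call.
- arm.sign_off(): hands the job in, once; it reports no verdict.
The state is a dict: "clock": time; "joints": joint angles; "dq": joint speeds; "joint_efforts": joint torques, N m; "position": TCP position; "ee_rot": TCP orientation; "force": force on the tool from outside, world axes, zero at the start; "ft_torque": the same for the moment, N m; "width": opening from 0.0 (shut) to 1.0 (fully open).
Only numpy, scipy, OpenCV 4.12 (cv2) and the standard library are available. Lean on these libraries where they do the work, as an engineer would, in place of code of your own. Each camera call takes 0.05 s, during which the arm holds its last target.

## Working session

There is one attempt and no reset: what is moved stays moved. The work goes in short steps, Python scripts to look and compute and a shell command to move; the robot and the scene stay as the last step left them, time stands still between calls to the robot, and variables do not carry over. Pictures are saved under pics/ and viewed, and the job is handed in when it is done.

```bash
ls; mkdir -p pics
python3 - <<'E'
from cell import arm
import cv2,numpy as np
np.set_printoptions(precision=4,suppress=True)
s=arm.observe(); print(s)
for n in ["scene","top","wrist"]:
    im=arm.get_image(n); cv2.imwrite(f"pics/{n}0.png",im[:,:,::-1]); print(n,arm.camera_model(n))
E
```

```text
pics
{'clock': 0.0, 'joints': array([ 1.1834,  0.4352,  0.025 ,  1.5741, -0.0116,  1.134 , -0.0751]), 'dq': array([-0.0001,  0.002 ,  0.0006, -0.0003,  0.0013, -0.0011,  0.0003]), 'joint_efforts': array([ -0.0008, -66.7858,   0.9842, -31.4459,  -0.0607,   0.0428,
         0.0002]), 'position': array([ 0.1754, -0.5993,  0.2171]), 'ee_rot': array([-3.1083, -0.4455,  0.0005]), 'force': array([-0.3041,  0.0486,  0.2744]), 'ft_torque': array([-0.0298, -0.0209,  0.0631]), 'width': 1.0017101041624321}
scene {'vfov': 42.33246266243488, 'cx': 242.65151919004566, 'cy': 191.9690393493866, 'cam_to_world': array([[ 0.0713,  0.6793, -0.7304,  1.475 ],
       [ 0.9973, -0.0346,  0.0652, -0.1258],
       [ 0.019 , -0.733 , -0.6799,  0.8944],
       [ 0.    ,  0.    ,  0.    ,  1.    ]])}
top {'vfov': 49.89628709848438, 'cx': 259.2757169838208, 'cy': 192.13013229439133, 'cam_to_world': array([[-0.0085, -0.9921,  0.1248,  0.4128],
       [-1.    ,  0.0088,  0.0017, -0.0358],
       [-0.0028, -0.1247, -0.9922,  1.337 ],
       [ 0.    ,  0.    ,  0.    ,  1.    ]])}
wrist {'vfov': 68.2656976491082, 'cx': 258.3103709404003, 'cy': 191.70478411948778, 'T_tool_cam': array([[-0.0001, -0.962 , -0.2731,  0.0735],
       [ 1.    ,  0.0002, -0.0009, -0.0009],
       [ 0.0009, -0.2731,  0.962 , -0.166 ],
       [ 0.    ,  0.    ,  0.    ,  1.    ]])}
```

View pics/scene0.png

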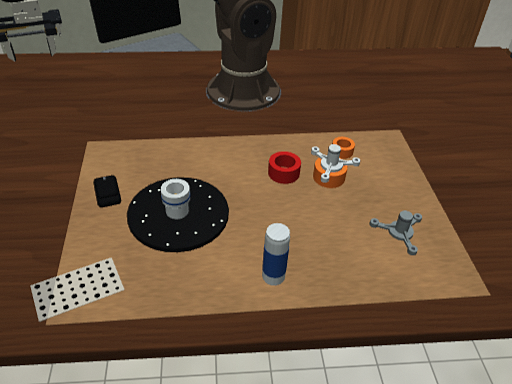

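View pics/top0.png

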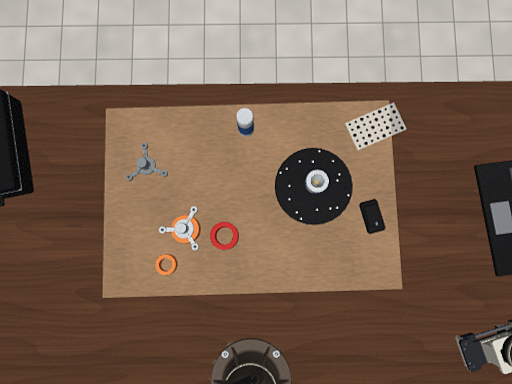

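View pics/wrist0.png

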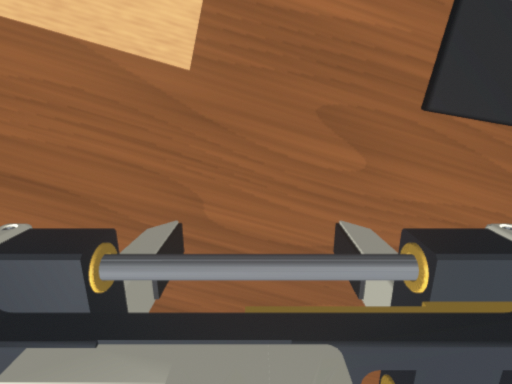

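Scene view: the bare casting stands in the larger orange stand at (331,165), and the hub is at (176,195). In the top view the casting is at (183,229) and the hub at (317,181). Possible mix-ups, top view pixels:
- Grey flange (146,165): no spigot, so a bystander.
- Small orange ring (166,265): too small.
- Red ring (224,236): to be left.

I choose the bare casting at (183,229), and check it in a close crop.

```bash
cat > h.py <<'E'
import numpy as np,cv2
from cell import arm
np.set_printoptions(precision=4,suppress=True)
def ray(n,u,v,T=None,H=384):
    m=arm.camera_model(n); f=H/2/np.tan(np.radians(m['vfov']/2))
    d=np.array([(u-m['cx'])/f,(v-m['cy'])/f,1.])
    if T is None:T=m['cam_to_world']
    return T[:3,3],T[:3,:3]@d
def onz(n,u,v,z,T=None):
    o,d=ray(n,u,v,T); return o+d*(z-o[2])/d[2]
def cross(a,b):
    (o1,d1),(o2,d2)=a,b; d1=d1/np.linalg.norm(d1); d2=d2/np.linalg.norm(d2)
    t=np.linalg.lstsq(np.c_[d1,-d2],o2-o1,rcond=None)[0]
    p,q=o1+d1*t[0],o2+d2*t[1]; return (p+q)/2,np.linalg.norm(p-q)
def wristT(s):
    R=cv2.Rodrigues(np.array(s['ee_rot']))[0]; T=np.eye(4);T[:3,:3]=R;T[:3,3]=s['position']
    return T@arm.camera_model('wrist')['T_tool_cam']
E
python3 - <<'E'
from h import *
t=cv2.imread('pics/top0.png'); s=cv2.imread('pics/scene0.png')
a=cv2.resize(t[195:285,140:260],None,fx=5,fy=5,interpolation=cv2.INTER_CUBIC)[:290*2,:600]
cv2.imwrite('pics/c1.png',a)
b=cv2.resize(s[130:200,260:380],None,fx=5,fy=5,interpolation=cv2.INTER_CUBIC); cv2.imwrite('pics/c2.png',b)
c=cv2.resize(t[150:220,270:360],None,fx=6,fy=6,interpolation=cv2.INTER_CUBIC); 
d=cv2.resize(s[170:230,120:240],None,fx=5,fy=5,interpolation=cv2.INTER_CUBIC);
cv2.imwrite('pics/c3.png',c);cv2.imwrite('pics/c4.png',d)
E
```

```text
(no output)
```

View pics/c1.png

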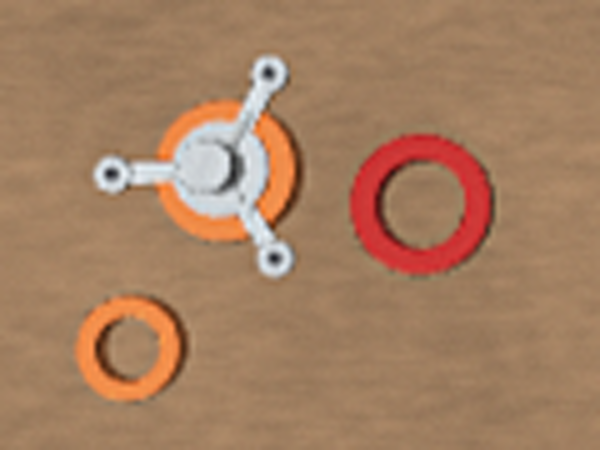

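View pics/c2.png

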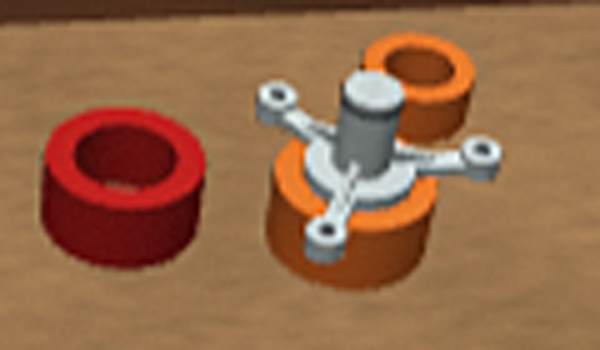

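View pics/c3.png

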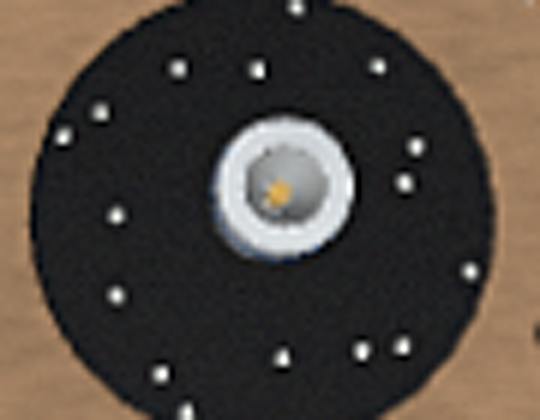

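View pics/c4.png

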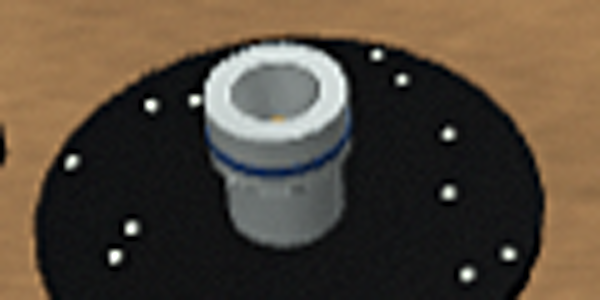

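The crops confirm the choice: bare aluminium casting in the larger orange ring, boss top at about (181,228) in the top view and (334,148) in the scene view. The hub rim centre is at about (317,181) top and (175,188) scene, with the brass pin visible inside.

Run:
```python
from h import *
o=lambda u,v,k,a,b:((u+.5)/k-.5+a,(v+.5)/k-.5+b)
bt=o(207,165,5,140,195);bs=o(373,90,5,260,130)
ht=o(284,187,6,270,150);hs=o(277,91,5,120,170)
print('boss',cross(ray('top',*bt),ray('scene',*bs)),onz('top',*bt,.105),onz('scene',*bs,.105))
print('hub',cross(ray('top',*ht),ray('scene',*hs)))
t=cv2.imread('pics/top0.png').astype(int);s=cv2.imread('pics/scene0.png').astype(int)
# turntable from dark mask
for n,im,win in(('top',t,(270,140,358,230)),('scene',s,(122,172,234,252))):
    m=np.zeros(im.shape[:2],np.uint8);x0,y0,x1,y1=win
    m[y0:y1,x0:x1]=(im.max(2)<70)[y0:y1,x0:x1]
    c=max(cv2.findContours(m,0,1)[0],key=cv2.contourArea);h=cv2.convexHull(c)
    e=cv2.fitEllipse(h);print(n,e,onz(n,*e[0],.03))
# stand : orange
m=((t[...,2]>200)&(t[...,1]<160)&(t[...,0]<90)).astype(np.uint8)
for c in cv2.findContours(m,0,1)[0]:
    if cv2.contourArea(c)>100:
        e=cv2.minEnclosingCircle(c);print('or',e,onz('top',*e[0],.045))
```

```text
boss (array([0.4636, 0.2018, 0.1002]), np.float64(0.0010868128688387114)) [0.4633 0.2003 0.105 ] [0.4697 0.2004 0.105 ]
hub (array([ 0.6013, -0.2084,  0.102 ]), np.float64(0.00011775815673129699))
top ((313.1217956542969, 185.81509399414062), (75.8917007446289, 77.1986312866211), 118.03775787353516) [ 0.596  -0.2059  0.03  ]
scene ((177.35183715820312, 214.32553100585938), (74.57704162597656, 102.12008666992188), 84.17719268798828) [ 0.6183 -0.2076  0.03  ]
or ((165.0294189453125, 264.4607849121094), 10.355423927307129) [0.3527 0.2595 0.045 ]
or ((223.5, 235.5), 13.509356498718262) [0.4401 0.079  0.045 ]
```

```bash
python3 -m creep '[[[3.6,3.3,0,0,0,0,1],[7.2,6.6,0,0,0,0,1],[10.8,9.9,0,0,0,0,1],[14.4,13.2,0,0,0,0,1],[18,16.5,0,0,0,0,1]]]'
python3 -m creep '[[[3.6,3.3,0,0,0,0,1],[7.2,6.6,0,0,0,0,1],[10.8,9.9,0,0,0,0,1],[14.4,13.2,0,0,0,0,1],[18,16.5,0,0,0,0,1]]]'
python3 -m creep '[[[3,3,0,0,0,0,1],[6,6,0,0,0,0,1],[6.5,6,0,0,0,0,1],[6.5,6,0,0,0,0,1],[6.5,6,0,0,0,0,1]]]'
python3 - <<'E'
from h import *
s=arm.observe();im=arm.get_image('wrist');cv2.imwrite('pics/w1.png',im[...,::-1])
np.save('w1.npy',np.r_[s['position'],s['ee_rot']]);print(s['position'],s['ee_rot'],s['joints'],s['force'])
E
```

```text
clock: 0.65
position: [0.3566, -0.4333, 0.2179]
ee_rot: [-3.11, -0.445, 0.0]
force: [0.7, -0.1, -0.5]
width: 0.997
clock: 1.15
position: [0.5366, -0.2683, 0.2178]
ee_rot: [3.11, 0.446, -0.0]
force: [1.0, -0.6, -0.1]
width: 0.996
clock: 1.65
position: [0.5996, -0.2112, 0.2176]
ee_rot: [3.11, 0.443, -0.002]
force: [0.4, -0.1, -0.1]
width: 0.999
[ 0.5996 -0.2112  0.2176] [ 3.1096  0.4433 -0.0021] [ 0.3514  0.4607 -0.1449  1.5335  0.0714  1.1536 -1.0952] [ 0.3898 -0.1213 -0.1236]
```

View pics/w1.png

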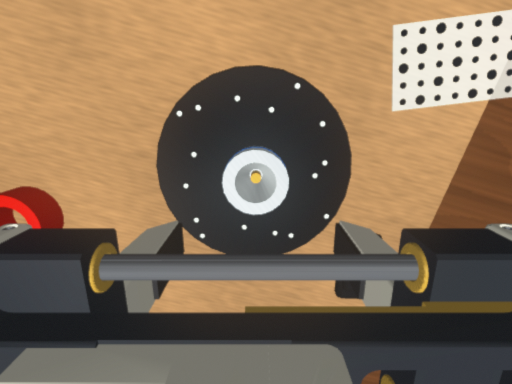

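The wrist view shows the hub rim at about (255,181), the brass pin at (256,177) and the turntable disc centred near (254,161). I'll measure these.

```bash
cat >> h.py <<'E'
def Tw(f):
    p=np.load(f); return wristT(dict(position=p[:3],ee_rot=p[3:]))
def ell(c): return cv2.fitEllipse(cv2.convexHull(c))
def hub(png,box):
    im=cv2.imread(png).astype(int);x0,y0,x1,y1=box
    b=np.zeros(im.shape[:2],np.uint8); b[y0:y1,x0:x1]=(im.min(2)>170)[y0:y1,x0:x1]
    c,h=cv2.findContours(b,cv2.RETR_CCOMP,cv2.CHAIN_APPROX_NONE)
    i=max(range(len(c)),key=lambda i:cv2.contourArea(c[i])*(h[0][i][3]<0))
    kids=[k for k in c_kids(c,h,i)]
    return cv2.fitEllipse(c[i]),[cv2.fitEllipse(k) for k in kids if len(k)>20]
def c_kids(c,h,i): return [c[j] for j in range(len(c)) if h[0][j][3]==i]
E
python3 - <<'E'
from h import *
T=Tw('w1.npy'); o,k=hub('pics/w1.png',(205,130,310,225)); print(o,k)
f=192/np.tan(np.radians(68.2657/2))
cz=T[2,3]; print('f',f,'camz',cz)
for z in (.095,.1,.105,.11):
    print(z,onz('wrist',*o[0],z,T),[onz('wrist',*q[0],z,T) for q in k])
im=cv2.imread('pics/w1.png').astype(int)
m=np.zeros(im.shape[:2],np.uint8);m[60:228,150:360]=(im.max(2)<75)[60:228,150:360]
c=max(cv2.findContours(m,0,1)[0],key=cv2.contourArea)
p=cv2.convexHull(c)[:,0]; p=p[(p[:,1]<215)].astype(np.float32)
# plane points circle fit at z=.03
q=np.array([onz('wrist',*a,.03,T)[:2] for a in p]);A=np.c_[2*q,np.ones(len(q))];x=np.linalg.lstsq(A,(q**2).sum(1),rcond=None)[0]
print('tt',x[:2],'r',np.sqrt(x[2]+x[0]**2+x[1]**2))
# rim size vs height
b=np.zeros(im.shape[:2],np.uint8);b[130:225,205:310]=(im.min(2)>170)[130:225,205:310]
c=max(cv2.findContours(b,0,1)[0],key=cv2.contourArea)[:,0]
for z in (.085,.09,.095,.1,.105,.11,.115):
    q=np.array([onz('wrist',*a,z,T)[:2] for a in c]);(e,ax,_)=cv2.fitEllipse((q*1e4).astype(np.float32));print(z,np.array(e)/1e4,np.array(ax)/1e4)
E
```

```text
((255.18870544433594, 181.64491271972656), (63.583560943603516, 65.43673706054688), 95.15145111083984) [((252.1058807373047, 185.19461059570312), (32.0367546081543, 41.94619369506836), 138.04498291015625)]
f 283.2328860557045 camz 0.38342147821799055
0.095 [ 0.6006 -0.2063  0.095 ] [array([ 0.596 , -0.2043,  0.095 ])]
0.1 [ 0.6018 -0.206   0.1   ] [array([ 0.5973, -0.204 ,  0.1   ])]
0.105 [ 0.6031 -0.2057  0.105 ] [array([ 0.5986, -0.2038,  0.105 ])]
0.11 [ 0.6043 -0.2054  0.11  ] [array([ 0.5999, -0.2035,  0.11  ])]
tt [ 0.599 -0.204] r 0.12211685161000034
0.085 [ 0.5972 -0.2072] [0.071  0.0711]
0.09 [ 0.5984 -0.2069] [0.0698 0.0699]
0.095 [ 0.5996 -0.2066] [0.0686 0.0687]
0.1 [ 0.6008 -0.2063] [0.0674 0.0675]
0.105 [ 0.602 -0.206] [0.0662 0.0664]
0.11 [ 0.6033 -0.2057] [0.065  0.0652]
0.115 [ 0.6045 -0.2054] [0.0638 0.064 ]
```

```bash
python3 -m creep '[[[-1.5,4.6,0,0,0,0,1],[-3,9.2,0,0,0,0,1],[-4.5,13.8,0,0,0,0,1],[-6,18.4,0,0,0,0,1],[-7.5,23,0,0,0,0,1]]]'
python3 -m creep '[[[-1.5,4.6,0,0,0,0,1],[-3,9.2,0,0,0,0,1],[-4.5,13.8,0,0,0,0,1],[-6,18.2,0,0,0,0,1],[-6,18.2,0,0,0,0,1]]]'
python3 -m creep '[[[0,0,0,0,0,0,1],[0,0,0,0,0,0,1]]]'
python3 - <<'E'
from h import *
s=arm.observe();im=arm.get_image('wrist');cv2.imwrite('pics/w2.png',im[...,::-1])
np.save('w2.npy',np.r_[s['position'],s['ee_rot']]);print(s['position'],s['ee_rot'],s['joints'],s['force'])
E
```

```text
clock: 2.2
position: [0.5243, 0.02, 0.2183]
ee_rot: [3.11, 0.441, 0.001]
force: [0.3, 0.4, 0.7]
width: 1.0
clock: 2.7
position: [0.4629, 0.2077, 0.2186]
ee_rot: [-3.105, -0.457, -0.001]
force: [-0.0, 0.2, -0.0]
width: 1.0
clock: 2.9
position: [0.4662, 0.1999, 0.218]
ee_rot: [3.109, 0.441, 0.0]
force: [0.8, 0.7, -0.1]
width: 0.997
[0.4662 0.1999 0.218 ] [3.1094 0.4408 0.0002] [-0.2399  0.2699 -0.336   1.8331  0.1025  1.0555 -1.9045] [ 0.7913  0.7269 -0.109 ]
```

View pics/w2.png

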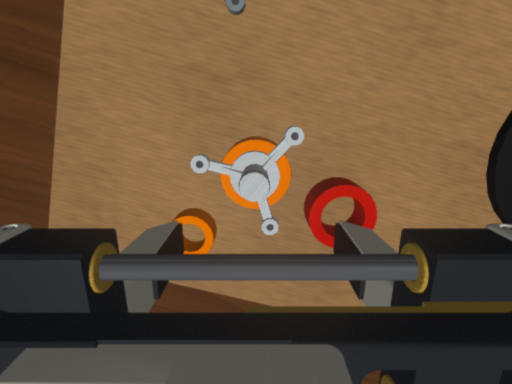

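The casting's boss top is at about (255,186), with the orange stand ring around (256,173). The small orange ring is at (194,235) and the red one at (342,212).

Run:
```python
from h import *
im=cv2.imread('pics/w2.png');T=Tw('w2.npy')
cv2.imwrite('pics/c5.png',cv2.resize(im[120:240,190:320],None,fx=4.5,fy=4.5,interpolation=cv2.INTER_CUBIC))
hsv=cv2.cvtColor(im,cv2.COLOR_BGR2HSV)
m=((hsv[...,0]>8)&(hsv[...,0]<20)&(hsv[...,1]>215)&(hsv[...,2]>180)).astype(np.uint8);m[:, :215]=0;m[:,300:]=0;m[215:]=0
p=np.vstack(cv2.findContours(m,0,1)[0]);h=cv2.convexHull(p)[:,0]
for z in (.045,):
    q=np.array([onz('wrist',*a,z,T)[:2] for a in h]);c,r=cv2.minEnclosingCircle((q*1e3).astype(np.float32));print('stand',c,r)
g=im.astype(int)
for a in ((255,186),(255,185)): print('boss',onz('wrist',*a,.105,T))
# disc arm tips
tips=np.array([onz('wrist',*a,.055,T)[:2] for a in ((295,135),(200,164),(270,227))]);print(tips,tips.mean(0))
```

```text
stand (463.8551025390625, 204.27670288085938) 42.80624771118164
boss [0.4653 0.2042 0.105 ]
boss [0.4663 0.2045 0.105 ]
[[0.5231 0.1738]
 [0.4603 0.2705]
 [0.4068 0.1685]] [0.4634 0.2043]
```

View pics/c5.png

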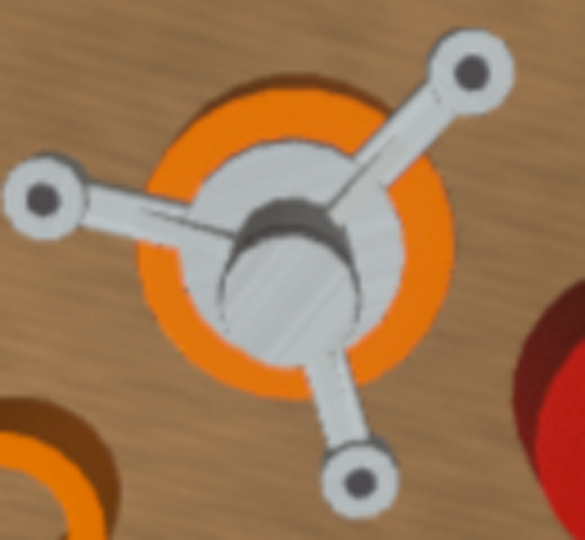

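```bash
python3 -m creep '[[[-0.2,0.2,-3,0,0,0,1],[-0.2,0.2,-6,0,0,0,1],[-0.2,0.2,-6,0,0,0,1],[-0.2,0.2,-6,0,0,0,1]]]'
python3 - <<'E'
from h import *
s=arm.observe();im=arm.get_image('wrist');cv2.imwrite('pics/w3.png',im[...,::-1])
np.save('w3.npy',np.r_[s['position'],s['ee_rot']]);print(s['position'],s['ee_rot'],s['force'])
im=arm.get_image('scene');cv2.imwrite('pics/s3.png',im[90:230,230:420,::-1].repeat(4,0).repeat(4,1))
E
```

```text
clock: 3.35
position: [0.4639, 0.2029, 0.1582]
ee_rot: [3.11, 0.442, -0.001]
force: [0.1, -0.5, 0.1]
width: 1.002
[0.4639 0.2029 0.1582] [ 3.1097  0.4424 -0.0015] [ 0.1252 -0.4688  0.1036]
```

View pics/w3.png

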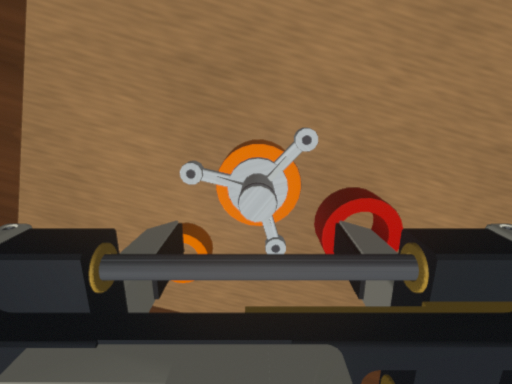

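View pics/s3.png

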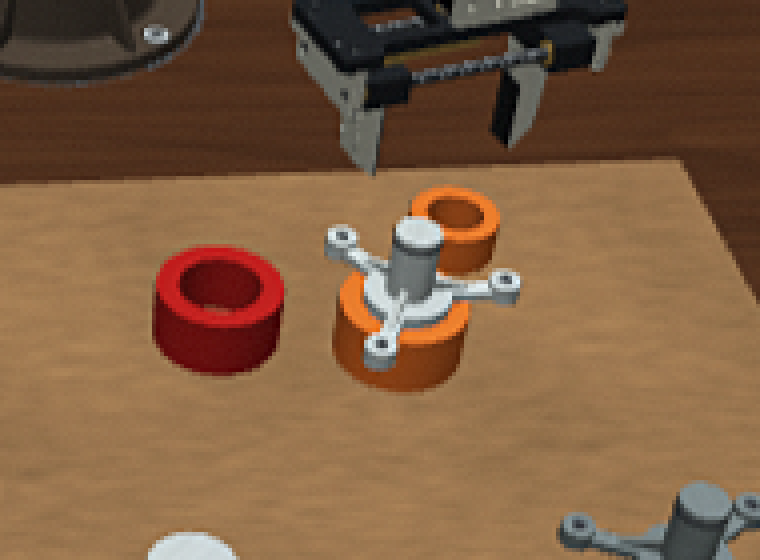

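The boss top is at about (258,204), centred between the jaws. I'll refine x, then descend.

Run:
```python
from h import *
T=Tw('w3.npy')
for v in (203,204,205): print(onz('wrist',257.5,v,.105,T))
```

```text
[0.465 0.205 0.105]
[0.4642 0.2048 0.105 ]
[0.4634 0.2046 0.105 ]
```

```bash
python3 -m creep '[[[0,0,-2.5,0,0,0,1],[0,0,-5,0,0,0,1],[0,0,-6.5,0,0,0,1],[0,0,-7.4,0,0,0,1],[0,0,-7.4,0,0,0,1]]]' 30
```

```text
clock: 3.95
position: [0.4638, 0.2041, 0.084]
ee_rot: [3.11, 0.445, -0.0]
force: [-0.7, -0.2, 0.6]
width: 0.998
```

```bash
python3 -m creep '[[[0,0,0,0,0,0,0],[0,0,0,0,0,0,-0.2],[0,0,0,0,0,0,-1],[0,0,0,0,0,0,-1],[0,0,0,0,0,0,-1]]]' 50
python3 -m creep '[[[0,0,0,0,0,0,-1],[0,0,0,0,0,0,-1],[0,0,0,0,0,0,-1]]]'
python3 -m creep '[[[0,0,1,0,0,0,-1],[0,0,2,0,0,0,-1],[0,0,3,0,0,0,-1],[0,0,5,0,0,0,-1],[0,0,7,0,0,0,-1]]]'
python3 -m creep '[[[0,0,3,0,0,0,-1],[0,0,6,0,0,0,-1],[0,0,8,0,0,0,-1],[0,0,8,0,0,0,-1],[0,0,8,0,0,0,-1]]]'
python3 - <<'E'
from h import *
s=arm.observe();im=arm.get_image('wrist');cv2.imwrite('pics/w4.png',im[...,::-1])
np.save('w4.npy',np.r_[s['position'],s['ee_rot']]);print(s['position'],s['ee_rot'],s['force'],s['width'],s['ft_torque'],s['joints'])
im=arm.get_image('scene');cv2.imwrite('pics/s4.png',im[50:230,230:420,::-1].repeat(3,0).repeat(3,1))
E
```

```text
clock: 4.45
position: [0.4637, 0.2042, 0.0842]
ee_rot: [-3.11, -0.446, -0.001]
force: [-1.1, -0.5, -0.1]
width: 0.613
clock: 4.75
position: [0.4636, 0.2042, 0.0839]
ee_rot: [3.11, 0.446, 0.0]
force: [0.9, 0.5, 0.6]
width: 0.353
clock: 5.25
position: [0.4633, 0.2041, 0.1552]
ee_rot: [3.11, 0.446, -0.001]
force: [1.4, 0.5, -4.4]
width: 0.336
clock: 5.75
position: [0.4634, 0.204, 0.2339]
ee_rot: [3.11, 0.446, 0.001]
force: [-0.4, -0.2, -4.6]
width: 0.332
[0.4634 0.204  0.2339] [3.1097 0.4456 0.0006] [-0.3609 -0.216  -4.5681] 0.33208602574227297 [-0.003   0.0519 -0.0192] [-0.2413  0.2542 -0.3432  1.8121  0.0958  1.091  -1.9048]
```

View pics/w4.png

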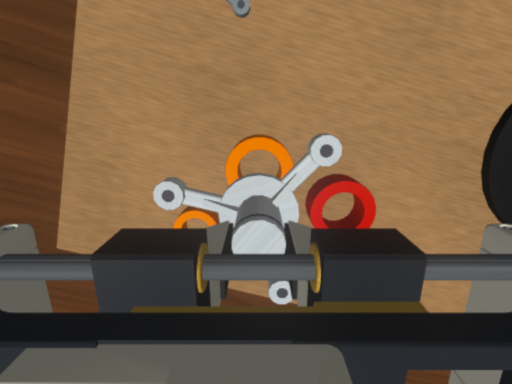

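View pics/s4.png

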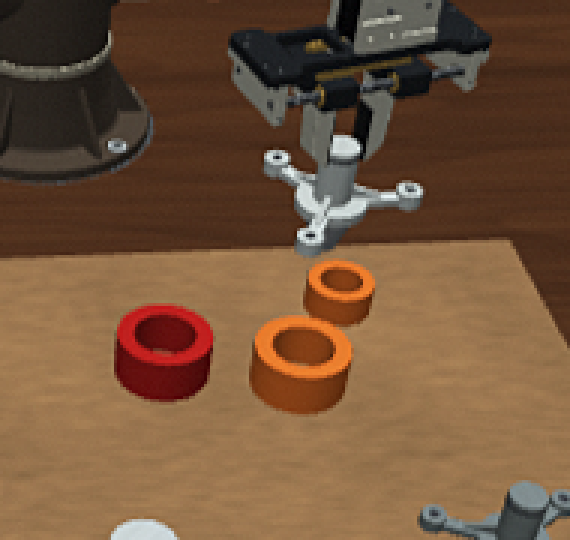

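The casting is held and lifted. The boss is at about (260,240) and the arm holes at (326,150), (168,196) and (282,293). The stand at (259,168) did not move. I'll find the axis in the hand from the holes.

Run:
```python
from h import *
for f,pts,z in (('w2.npy',((295,135.5),(200,164),(270,227)),.055),('w4.npy',((326,150),(168,195.5),(282,293)),.2339-.029)):
  T=Tw(f)
  q=np.array([onz('wrist',*a,z,T)[:2] for a in pts])
  c=q.mean(0); A=np.c_[2*q,np.ones(3)];x=np.linalg.lstsq(A,(q**2).sum(1),rcond=None)[0][:2]
  r=np.linalg.norm(q-x,axis=1); sides=[np.linalg.norm(q[i]-q[i-1]) for i in range(3)]
  print(f,c,x,r,sides, np.load(f)[:3])
im=cv2.imread('pics/w4.png')
cv2.imwrite('pics/c6.png',cv2.resize(im[130:310,150:345],None,fx=3.3,fy=3.3,interpolation=cv2.INTER_CUBIC))
```

```text
w2.npy [0.4632 0.2042] [0.4633 0.2039] [0.0667 0.0667 0.0667] [np.float64(0.11594845582561697), np.float64(0.11522636147565934), np.float64(0.11518832072423582)] [0.4662 0.1999 0.218 ]
w4.npy [0.4623 0.2046] [0.4622 0.2044] [0.0673 0.0673 0.0673] [np.float64(0.11691527651274514), np.float64(0.1160491732674649), np.float64(0.11649321251113424)] [0.4634 0.204  0.2339]
```

View pics/c6.png

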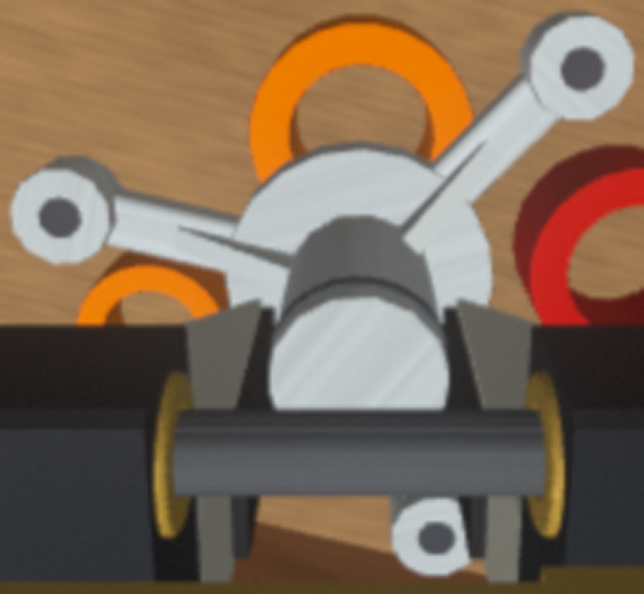

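```bash
python3 -m creep '[[[1,-3,0,0,0,0,-1],[2.4,-7,0,0,0,0,-1],[3.8,-11.2,0,0,0,0,-1],[5.2,-15.4,0,0,0,0,-1],[6.6,-19.6,0,0,0,0,-1]]]'
python3 -m creep '[[[1.4,-4.2,0,0,0,0,-1],[2.8,-8.4,0,0,0,0,-1],[4.2,-12.6,0,0,0,0,-1],[5.6,-16.8,0,0,0,0,-1],[6.6,-19.8,0,0,0,0,-1]]]'
python3 -m creep '[[[0.6,-1.7,0,0,0,0,-1],[0.6,-1.7,0,0,0,0,-1],[0.6,-1.7,0,0,0,0,-1],[0.6,-1.7,0,0,0,0,-1],[0.6,-1.7,0,0,0,0,-1]]]'
python3 - <<'E'
from h import *
s=arm.observe();im=arm.get_image('wrist');cv2.imwrite('pics/w5.png',im[...,::-1])
np.save('w5.npy',np.r_[s['position'],s['ee_rot']]);print(s['position'],s['ee_rot'],s['force'],s['width'],s['ft_torque'],s['joints'])
im=arm.get_image('scene');cv2.imwrite('pics/s5.png',im[60:260,80:280,::-1].repeat(3,0).repeat(3,1))
cv2.imwrite('pics/s5f.png',im[...,::-1])
E
```

```text
clock: 6.35
position: [0.5291, 0.0064, 0.2325]
ee_rot: [-3.11, -0.446, 0.004]
force: [0.9, 0.7, -3.7]
width: 0.332
clock: 6.85
position: [0.595, -0.1935, 0.2319]
ee_rot: [3.11, 0.442, -0.005]
force: [-0.1, -1.0, -4.1]
width: 0.332
clock: 7.35
position: [0.6015, -0.2051, 0.2339]
ee_rot: [-3.109, -0.449, 0.0]
force: [0.6, 0.5, -5.1]
width: 0.334
[ 0.6015 -0.2051  0.2339] [-3.1086 -0.4492  0.0002] [ 0.5752  0.481  -5.078 ] 0.33400718142878666 [-0.0255 -0.0226 -0.029 ] [ 0.334   0.4477 -0.1327  1.5124  0.0612  1.186  -1.0925]
```

View pics/s5.png

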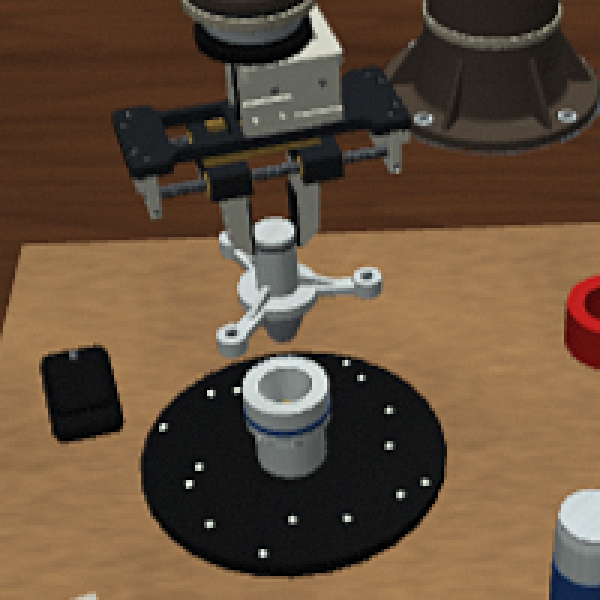

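View pics/w5.png

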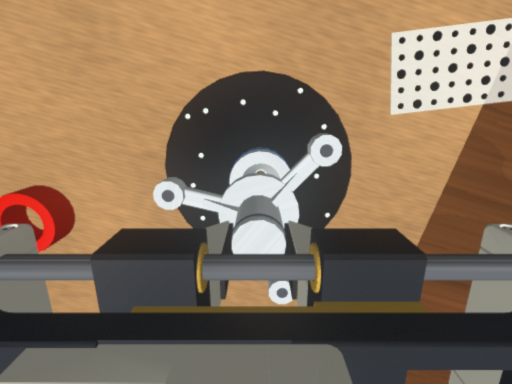

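In the wrist view the rim's outer arc shows above the disc, spanning about (229–291, 152–180). I'll fit it for a second, independent hub reading.

Run:
```python
from h import *
im=cv2.imread('pics/w5.png').astype(int);T=Tw('w5.npy');mn=im.min(2)
pts=[]
for u in range(234,287):
    col=mn[135:180,u]; k=np.argmax(col>130)
    if k>0:
        a,b=col[k-1],col[k]; pts.append((u,135+k-1+(130-a)/(b-a)))
p=np.array(pts);print(p[::6])
for z in (.096,.101,.106):
    q=np.array([onz('wrist',*a,z,T)[:2] for a in p]);R=.034
    # fixed radius fit
    from scipy.optimize import least_squares
    for R in (None,.034):
        if R: r=least_squares(lambda c:np.linalg.norm(q-c,axis=1)-R,[.6,-.206],loss='soft_l1',f_scale=.0005)
        else: r=least_squares(lambda c:np.linalg.norm(q-c[:2],axis=1)-c[2],[.6,-.206,.034],loss='soft_l1',f_scale=.0005)
        print(z,r.x,r.cost)
q=np.array([onz('wrist',*a,.2339-.029,T)[:2] for a in ((326,150),(168,195.5),(282,293))]);A=np.c_[2*q,np.ones(3)]
print('axis',np.linalg.lstsq(A,(q**2).sum(1),rcond=None)[0][:2])
```

```text
[[234.     164.28  ]
 [240.     157.55  ]
 [246.     154.    ]
 [252.     151.6364]
 [258.     150.2373]
 [264.     150.6471]
 [270.     151.6842]
 [276.     154.1273]
 [282.     158.6   ]]
0.096 [ 0.6003 -0.2066  0.0349] 5.239983567903924e-07
0.096 [ 0.6012 -0.2063] 8.900067800875055e-07
0.101 [ 0.6014 -0.2063  0.0343] 5.076317249292002e-07
0.101 [ 0.6018 -0.2062] 5.516935683813009e-07
0.106 [ 0.6026 -0.2059  0.0337] 4.914932719709851e-07
0.106 [ 0.6023 -0.206 ] 5.240180400310129e-07
axis [ 0.6003 -0.2046]
```

```bash
python3 -m creep '[[[0.1,-0.14,-1.5,0,0,0,-1],[0.1,-0.14,-3,0,0,0,-1],[0.1,-0.14,-4.5,0,0,0,-1],[0.1,-0.14,-5.2,0,0,0,-1],[0.1,-0.14,-5.2,0,0,0,-1]]]'
python3 - <<'E'
from h import *
s=arm.observe();print(s['position'],s['ee_rot'],s['force'],s['ft_torque'])
im=arm.get_image('scene');cv2.imwrite('pics/s6.png',im[120:240,110:250,::-1].repeat(5,0)[:600].repeat(5,1))
E
```

```text
clock: 7.95
position: [0.602, -0.2077, 0.1811]
ee_rot: [-3.109, -0.446, 0.003]
force: [-0.7, 0.5, -4.4]
width: 0.334
[ 0.602  -0.2077  0.1811] [-3.1089 -0.4464  0.0026] [-0.6517  0.4765 -4.382 ] [-0.0305  0.0125 -0.0195]
```

View pics/s6.png

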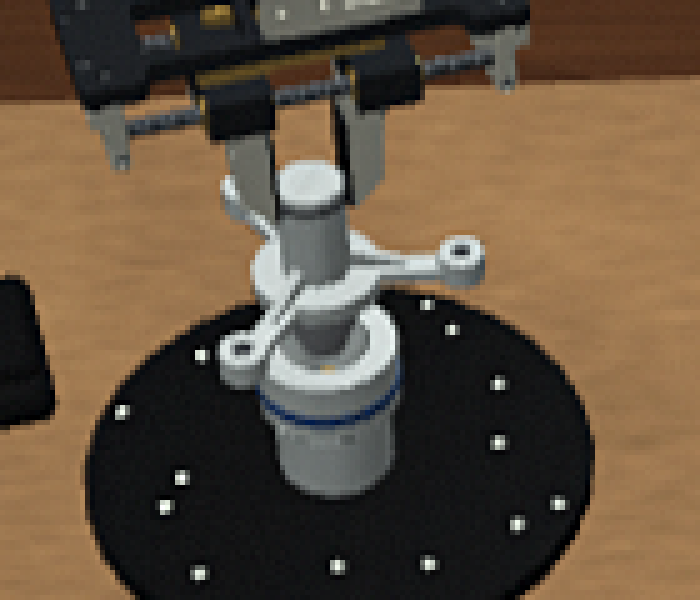

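The spigot is just above the socket mouth, at about (325,335) in the crop, with the rim centred near (330,345). It looks aligned, so I descend slowly and watch the force.

```bash
python3 -m creep '[[[0,0,-0.3,0,0,0,-1],[0,0,-0.6,0,0,0,-1],[0,0,-0.8,0,0,0,-1],[0,0,-1,0,0,0,-1]]]'
python3 -m creep '[[[0,0,-0.2,0,0,0,-1],[0,0,-0.4,0,0,0,-1]]]'
python3 -m creep '[[[0,0,-0.2,0,0,0,-1],[0,0,-0.4,0,0,0,-1]]]'
```

```text
clock: 8.4
position: [0.6026, -0.2083, 0.1719]
ee_rot: [3.11, 0.446, 0.0]
force: [-0.4, -0.5, -4.4]
width: 0.331
clock: 8.6
position: [0.6026, -0.2083, 0.1678]
ee_rot: [3.11, 0.446, 0.0]
force: [0.5, -0.8, -3.4]
width: 0.337
clock: 8.8
position: [0.6026, -0.2083, 0.1638]
ee_rot: [3.11, 0.446, -0.0]
force: [0.2, 0.2, -3.7]
width: 0.329
```

```bash
python3 -m creep '[[[0,0.08,0,0,0,0,-1],[0,0.15,0,0,0,0,-1],[0,0.15,0,0,0,0,-1]]]'
python3 -m creep '[[[0,0,-0.1,0,0,0,-1],[0,0,-0.2,0,0,0,-1],[0,0,-0.2,0,0,0,-1]]]'
python3 -m creep '[[[0,0,-0.1,0,0,0,-1],[0,0,-0.2,0,0,0,-1],[0,0,-0.2,0,0,0,-1]]]'
python3 -m creep '[[[0,0,-0.1,0,0,0,-1],[0,0,-0.2,0,0,0,-1],[0,0,-0.2,0,0,0,-1]]]'
```

```text
clock: 9.1
position: [0.6027, -0.2065, 0.164]
ee_rot: [-3.11, -0.446, -0.0]
force: [0.4, 0.6, -3.9]
width: 0.328
clock: 9.4
position: [0.6025, -0.2068, 0.1618]
ee_rot: [-3.11, -0.446, 0.0]
force: [-1.1, 0.3, -4.2]
width: 0.329
clock: 9.7
position: [0.6029, -0.2068, 0.1602]
ee_rot: [3.11, 0.446, 0.001]
force: [-0.2, -0.4, -0.6]
width: 0.333
clock: 10.0
position: [0.603, -0.2068, 0.1585]
ee_rot: [3.109, 0.446, 0.002]
force: [-0.3, 1.4, 4.7]
width: 0.333
```

Pin contact is at about TCP z 0.160 (force now near +4.6 N, i.e. 9 N friction less the weight). I continue slowly.

```bash
python3 -m creep '[[[0,0,-0.1,0,0,0,-1],[0,0,-0.2,0,0,0,-1]]]'
python3 -m creep '[[[0,0,-0.1,0,0,0,-1],[0,0,-0.2,0,0,0,-1]]]'
python3 -m creep '[[[0,0,-0.1,0,0,0,-1]]]'
python3 -m creep '[[[0,0,-0.1,0,0,0,-1]]]'
```

```text
clock: 10.2
position: [0.6029, -0.2068, 0.1562]
ee_rot: [3.109, 0.446, 0.001]
force: [-0.2, 0.6, 4.7]
width: 0.332
clock: 10.4
position: [0.6027, -0.207, 0.1541]
ee_rot: [3.109, 0.446, 0.0]
force: [-1.2, -0.4, 7.6]
width: 0.336
clock: 10.5
position: [0.6026, -0.2071, 0.1532]
ee_rot: [3.109, 0.445, 0.0]
force: [-1.4, -0.0, 8.1]
width: 0.336
clock: 10.6
position: [0.6025, -0.2072, 0.1523]
ee_rot: [3.109, 0.445, -0.0]
force: [-3.0, -0.4, 10.4]
width: 0.332
```

A lateral force of −3 N in x shows that the taper is touching on the +x side. I'll ease the command toward −x.

```bash
python3 -m creep '[[[-0.05,0,0,0,0,0,-1],[-0.1,0,0,0,0,0,-1],[-0.1,0,0,0,0,0,-1]]]'
python3 -c "
from h import *
s=arm.observe();print(s['position'],s['force'],s['ft_torque'])"
```

```text
clock: 10.9
position: [0.6017, -0.2072, 0.1521]
ee_rot: [3.109, 0.445, 0.001]
force: [0.1, -0.4, 5.7]
width: 0.331
[ 0.6017 -0.2072  0.1521] [ 0.0673 -0.3591  5.6732] [-0.1048  0.0075 -0.0338]
```

```bash
python3 -m creep '[[[0,0,-0.1,0,0,0,-1]]]'
python3 -m creep '[[[0,0,-0.1,0,0,0,-1]]]'
```

```text
clock: 11.0
position: [0.6021, -0.2072, 0.1518]
ee_rot: [3.109, 0.445, 0.002]
force: [-3.2, 0.5, 16.7]
width: 0.336
clock: 11.1
position: [0.6023, -0.2072, 0.1517]
ee_rot: [3.109, 0.445, 0.003]
force: [-5.8, 1.0, 24.1]
width: 0.334
```

```bash
python3 -m creep '[[[-0.05,0,0.12,0,0,0,-1]]]'
python3 -m creep '[[[0,0,0,0,0,0,-1]]]'
python3 -c "
from h import *
s=arm.observe();print(s['position'],s['force'],s['ft_torque'],s['ee_rot'])"
```

```text
clock: 11.2
position: [0.6016, -0.2072, 0.1519]
ee_rot: [3.109, 0.445, 0.002]
force: [1.5, -1.4, 1.4]
width: 0.331
clock: 11.3
position: [0.6017, -0.2072, 0.1518]
ee_rot: [3.109, 0.445, 0.002]
force: [0.2, -0.4, 9.2]
width: 0.334
[ 0.6017 -0.2072  0.1518] [ 0.1685 -0.4355  9.2181] [-0.0661  0.0103  0.0413] [3.1089 0.4451 0.0023]
```

```bash
python3 -m creep '[[[-0.02,0,-0.03,0,0,0,-1],[-0.02,0,-0.03,0,0,0,-1]]]'
python3 -m creep '[[[-0.02,0,-0.03,0,0,0,-1],[-0.02,0,-0.03,0,0,0,-1]]]'
python3 -c "
from h import *
s=arm.observe();print(s['position'],s['force'],s['ft_torque'],s['ee_rot'])"
```

```text
clock: 11.5
position: [0.6017, -0.2072, 0.1518]
ee_rot: [3.109, 0.445, 0.003]
force: [0.3, -0.6, 9.8]
width: 0.331
clock: 11.7
position: [0.6017, -0.2072, 0.1518]
ee_rot: [3.109, 0.445, 0.004]
force: [-0.5, 0.4, 12.5]
width: 0.33
[ 0.6017 -0.2072  0.1518] [-0.5049  0.3505 12.503 ] [0.0583 0.1233 0.0471] [3.1086 0.4451 0.0039]
```

```bash
python3 -c "
from h import *
s=arm.observe();R=cv2.Rodrigues(s['ee_rot'])[0];print(np.degrees(R[:2,2]),R[:,1],s['force'],s['ft_torque'])"
python3 -m creep '[[[0,0,-0.03,0,0,0,-1],[0,0,-0.03,0,0,0,-1],[0,0,-0.03,0,0,0,-1]]]'
python3 -c "
from h import *
s=arm.observe();R=cv2.Rodrigues(s['ee_rot'])[0];print(s['position'],np.degrees(R[:2,2]),s['force'],s['ft_torque'])"
```

```text
[ 0.1516 -0.0518] [ 0.2806 -0.9598  0.0016] [-0.5049  0.3505 12.503 ] [0.0583 0.1233 0.0471]
clock: 12.0
position: [0.6018, -0.2072, 0.1517]
ee_rot: [3.109, 0.445, 0.004]
force: [-0.9, 0.9, 14.1]
width: 0.335
[ 0.6018 -0.2072  0.1517] [ 0.1596 -0.0554] [-0.9482  0.9221 14.1308] [0.1176 0.2749 0.0889]
```

```bash
python3 -m creep '[[[0,0,-0.02,0,0,0,-1],[0,0,-0.02,0,0,0,-1],[0,0,-0.02,0,0,0,-1]]]'
python3 -m creep '[[[0,0,0,0,0,0,-1],[0,0,0,0,0,0,-1],[0,0,0,0,0,0,-1]]]'
python3 -c "
from h import *
s=arm.observe();R=cv2.Rodrigues(s['ee_rot'])[0];print(s['position'],np.degrees(R[:2,2]),s['force'],s['ft_torque'])"
```

```text
clock: 12.3
position: [0.6018, -0.2072, 0.1517]
ee_rot: [3.108, 0.445, 0.004]
force: [-1.4, 0.7, 15.3]
width: 0.335
clock: 12.6
position: [0.6018, -0.2072, 0.1517]
ee_rot: [3.108, 0.445, 0.004]
force: [-0.7, 0.3, 15.2]
width: 0.333
[ 0.6018 -0.2072  0.1517] [ 0.1689 -0.0583] [-0.7005  0.2764 15.1518] [ 0.0936  0.3779 -0.0003]
```

```bash
python3 -m creep '[[[0,0,-0.02,0,0,0,-1],[0,0,-0.02,0,0,0,-1],[0,0,-0.02,0,0,0,-1],[0,0,-0.02,0,0,0,-1],[0,0,-0.02,0,0,0,-1]]]'
python3 -m creep '[[[0,0,0,0,0,0,-1],[0,0,0,0,0,0,-1],[0,0,0,0,0,0,-1],[0,0,0,0,0,0,-1],[0,0,0,0,0,0,-1]]]'
python3 - <<'E'
from h import *
s=arm.observe();print(s['position'],s['force'],s['ft_torque'])
im=arm.get_image('scene');cv2.imwrite('pics/s7.png',im[120:240,110:250,::-1].repeat(5,0).repeat(5,1))
E
```

```text
clock: 13.1
position: [0.6019, -0.2072, 0.1518]
ee_rot: [3.108, 0.445, 0.005]
force: [-2.4, -0.1, 16.2]
width: 0.335
clock: 13.6
position: [0.6018, -0.2072, 0.1517]
ee_rot: [3.108, 0.445, 0.005]
force: [-1.3, 0.5, 16.0]
width: 0.332
[ 0.6018 -0.2072  0.1517] [-1.2644  0.512  15.99  ] [0.1548 0.4751 0.0001]
```

View pics/s7.png

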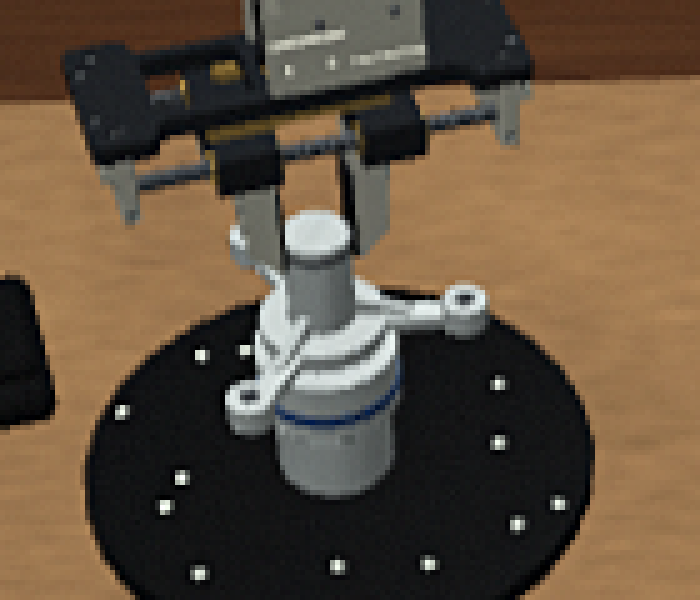

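It looks seated, with the spigot hidden in the hub. There is a small gripper tilt (0.17°) and a 0.47 N m moment, so I trim those to be sure the taper beds squarely.

```bash
python3 -m creep '[[[0,0,0,0.03,0.1,0,-1],[0,0,0,0.06,0.2,0,-1],[0,0,0,0.06,0.2,0,-1]]]'
python3 -c "
from h import *
s=arm.observe();R=cv2.Rodrigues(s['ee_rot'])[0];print(s['position'],np.degrees(R[:2,2]),s['force'],s['ft_torque'])"
```

```text
clock: 13.95
position: [0.6019, -0.2073, 0.1517]
ee_rot: [3.11, 0.445, -0.001]
force: [-2.6, 0.1, 17.1]
width: 0.333
[ 0.6019 -0.2073  0.1517] [-0.0246 -0.0064] [-2.5505  0.1036 17.0852] [0.1281 0.4192 0.0154]
```

```bash
python3 -m creep '[[[-0.03,0,0,0,0,0,-1],[-0.03,0,0,0,0,0,-1],[-0.03,0,0,0,0,0,-1],[-0.03,0,0,0,0,0,-1],[-0.03,0,0,0,0,0,-1]]]'
python3 -m creep '[[[0,0,0,0,0,0,-1],[0,0,0,0,0,0,-1],[0,0,0,0,0,0,-1],[0,0,0,0,0,0,-1],[0,0,0,0,0,0,-1]]]'
python3 -c "
from h import *
s=arm.observe();R=cv2.Rodrigues(s['ee_rot'])[0];print(s['position'],np.degrees(R[:2,2]),s['force'],s['ft_torque'])"
```

```text
clock: 14.45
position: [0.6018, -0.2073, 0.1517]
ee_rot: [3.11, 0.445, 0.0]
force: [-0.9, 0.3, 14.9]
width: 0.335
clock: 14.95
position: [0.6018, -0.2073, 0.1517]
ee_rot: [3.11, 0.445, 0.0]
force: [-1.2, 0.4, 15.8]
width: 0.334
[ 0.6018 -0.2073  0.1517] [ 0.0072 -0.0088] [-1.2382  0.4495 15.8113] [ 0.0409  0.2329 -0.0009]
```

```bash
python3 -m creep '[[[0,0,0.05,0,0,0,-1],[0,0,0.1,0,0,0,-1],[0,0,0.1,0,0,0,-1],[0,0,0.1,0,0,0,-1]]]'
python3 -m creep '[[[0,0,0.03,0,0,0,-0.1],[0,0,0.03,0,0,0,0.2],[0,0,0.03,0,0,0,0.6],[0,0,0.03,0,0,0,1],[0,0,0.03,0,0,0,1]]]'
python3 -m creep '[[[0,0,0,0,0,0,1],[0,0,0,0,0,0,1],[0,0,0,0,0,0,1]]]'
```

```text
clock: 15.35
position: [0.6016, -0.2072, 0.1518]
ee_rot: [-3.11, -0.445, 0.001]
force: [1.4, -1.6, 8.7]
width: 0.331
clock: 15.85
position: [0.6001, -0.2067, 0.1508]
ee_rot: [-3.108, -0.445, 0.006]
force: [-0.7, 0.2, 0.4]
width: 0.713
clock: 16.15
position: [0.6004, -0.2067, 0.1511]
ee_rot: [-3.108, -0.446, 0.005]
force: [-0.2, 0.6, 0.2]
width: 0.972
```

```bash
python3 -m creep '[[[0,0,1.5,0,0,0,1],[0,0,4,0,0,0,1],[0,0,7,0,0,0,1],[0,0,10,0,0,0,1],[0,0,10,0,0,0,1]]]'
python3 -m creep '[[[0,0,0,0,0,0,1],[0,0,0,0,0,0,1],[0,0,0,0,0,0,1]]]'
python3 - <<'E'
from h import *
s=arm.observe();im=arm.get_image('wrist');cv2.imwrite('pics/w8.png',im[...,::-1])
np.save('w8.npy',np.r_[s['position'],s['ee_rot']]);print(s['position'],s['ee_rot'],s['force'])
im=arm.get_image('scene');cv2.imwrite('pics/s8f.png',im[...,::-1]);cv2.imwrite('pics/s8.png',im[120:240,110:250,::-1].repeat(5,0).repeat(5,1))
E
```

```text
clock: 16.65
position: [0.6026, -0.2072, 0.2559]
ee_rot: [3.108, 0.445, 0.006]
force: [-0.2, -0.7, 0.1]
width: 0.998
clock: 16.95
position: [0.5997, -0.2066, 0.2498]
ee_rot: [-3.107, -0.445, 0.008]
force: [0.6, -0.3, -0.5]
width: 1.002
[ 0.5997 -0.2066  0.2498] [-3.1075 -0.4454  0.0084] [ 0.5879 -0.3221 -0.4782]
```

View pics/w8.png

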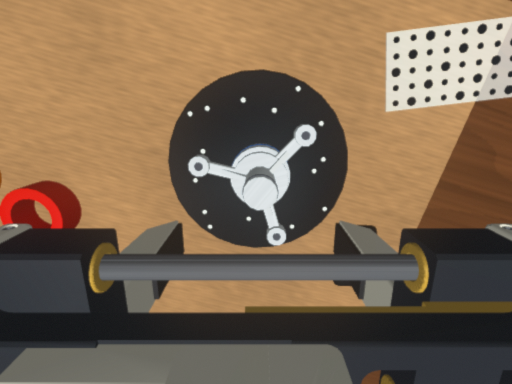

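View pics/s8.png

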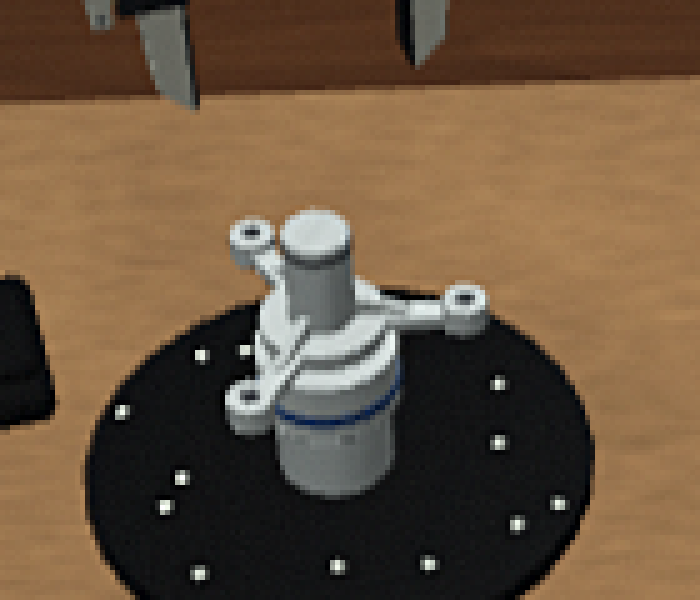

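View pics/s8f.png

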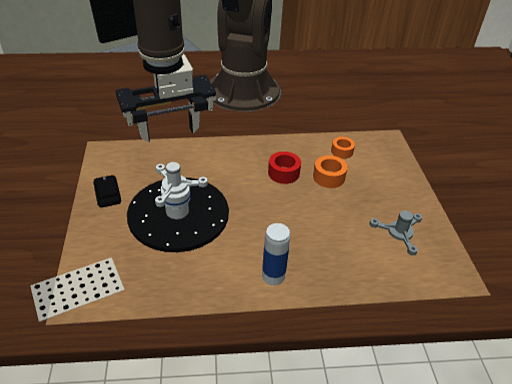

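The casting stands seated in the hub: boss top at (260,191) and holes at (306,135), (199,166) and (277,237) in the wrist view. The bystanders and stands are where they were. I'll do a tilt check and compare the bystanders' positions.

Run:
```python
from h import *
T=Tw('w8.npy')
im=cv2.imread('pics/w8.png')
cv2.imwrite('pics/c8.png',cv2.resize(im[115:250,180:320],None,fx=4.4,fy=4.4,interpolation=cv2.INTER_CUBIC))
q=np.array([onz('wrist',*a,.123,T)[:2] for a in ((306,135),(199,166),(277,236.7))]);A=np.c_[2*q,np.ones(3)]
print('holes axis',np.linalg.lstsq(A,(q**2).sum(1),rcond=None)[0][:2],[np.linalg.norm(q[i]-q[i-1]) for i in range(3)])
print('boss top',onz('wrist',260.2,192,.173,T))
a=cv2.imread('pics/scene0.png').astype(int);b=cv2.imread('pics/s8f.png').astype(int)
d=(abs(a-b).max(2)>40).astype(np.uint8)
n,l,s,c=cv2.connectedComponentsWithStats(d)
print([list(x) for x in s[1:] if x[4]>8])
```

```text
holes axis [ 0.6011 -0.2072] [np.float64(0.11599843097502979), np.float64(0.11513379376229403), np.float64(0.11593129933380412)]
boss top [ 0.6036 -0.2058  0.173 ]
[[np.int32(2), np.int32(0), np.int32(34), np.int32(3), np.int32(56)], [np.int32(179), np.int32(0), np.int32(2), np.int32(17), np.int32(22)], [np.int32(214), np.int32(0), np.int32(5), np.int32(28), np.int32(63)], [np.int32(267), np.int32(3), np.int32(9), np.int32(49), np.int32(195)], [np.int32(258), np.int32(5), np.int32(5), np.int32(4), np.int32(11)], [np.int32(0), np.int32(9), np.int32(62), np.int32(33), np.int32(838)], [np.int32(116), np.int32(19), np.int32(100), np.int32(123), np.int32(4675)], [np.int32(223), np.int32(29), np.int32(7), np.int32(7), np.int32(30)], [np.int32(231), np.int32(34), np.int32(3), np.int32(5), np.int32(11)], [np.int32(235), np.int32(35), np.int32(18), np.int32(7), np.int32(90)], [np.int32(218), np.int32(36), np.int32(4), np.int32(15), np.int32(43)], [np.int32(46), np.int32(38), np.int32(5), np.int32(16), np.int32(19)], [np.int32(7), np.int32(42), np.int32(9), np.int32(20), np.int32(64)], [np.int32(311), np.int32(144), np.int32(49), np.int32(39), np.int32(750)], [np.int32(156), np.int32(162), np.int32(52), np.int32(36), np.int32(729)], [np.int32(155), np.int32(194), np.int32(11), np.int32(13), np.int32(99)]]
```

View pics/c8.png

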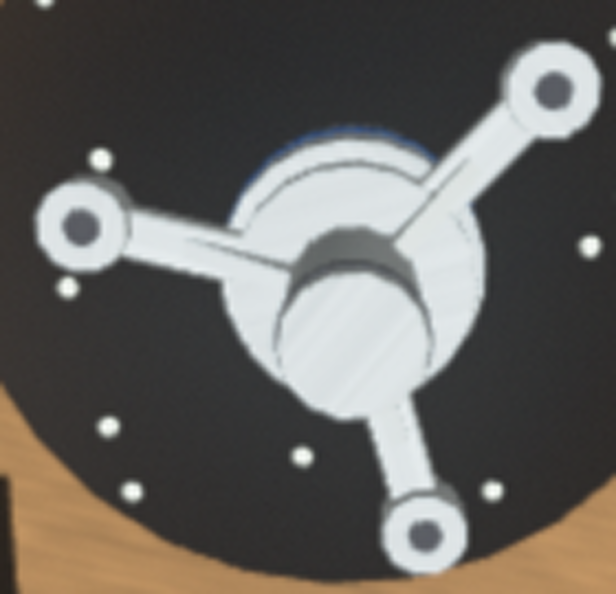

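Bystanders are unchanged: the only differences are the arm, the casting, the old stand area and the hub. The tilt reading is borderline (about 1 px), so I compare against the pressed picture and take a settled second look.

```bash
python3 -m creep '[[[0,0,0,0,0,0,1],[0,0,0,0,0,0,1],[0,0,0,0,0,0,1]]]'
python3 - <<'E'
from h import *
s=arm.observe();w=arm.get_image('wrist')[...,::-1];cv2.imwrite('pics/w9.png',w)
np.save('w9.npy',np.r_[s['position'],s['ee_rot']]);print(s['position'],s['ee_rot'],s['force'])
b=arm.get_image('scene')[120:240,110:250,::-1]
a=cv2.imread('pics/s7.png')[::5,::5]
for y0,y1,x0,x1,n in ((56,68,85,100,'rhole'),(74,86,43,56,'fhole'),(42,52,56,71,'bosstop'),(60,72,50,82,'disc'),(75,98,52,82,'hub')):
    t=a[y0:y1,x0:x1]; W=b[y0-3:y1+3,x0-3:x1+3]
    r=cv2.matchTemplate(np.ascontiguousarray(W),np.ascontiguousarray(t),cv2.TM_CCOEFF_NORMED)
    print(n,np.unravel_index(r.argmax(),r.shape),r.max(),'absdiff',abs(t.astype(int)-b[y0:y1,x0:x1]).mean())
T=Tw('w9.npy')
g=cv2.resize(w[115:250,180:320],None,fx=4.4,fy=4.4,interpolation=cv2.INTER_CUBIC);cv2.imwrite('pics/c9.png',g)
# dark holes
gr=cv2.cvtColor(w,cv2.COLOR_BGR2GRAY).astype(float)
h=[]
for u,v in ((306,135),(199,166),(277,237)):
    P=gr[v-4:v+5,u-4:u+5];wt=np.clip(170-P,0,None);yy,xx=np.mgrid[-4:5,-4:5];h.append((u+(wt*xx).sum()/wt.sum(),v+(wt*yy).sum()/wt.sum()))
print(np.array(h))
q=np.array([onz('wrist',*p,.123,T)[:2] for p in h]);A=np.c_[2*q,np.ones(3)]
print('holes',np.linalg.lstsq(A,(q**2).sum(1),rcond=None)[0][:2],[np.linalg.norm(q[i]-q[i-1]) for i in range(3)])
for p in ((260.1,192),(260.1,193)):print('boss',onz('wrist',*p,.173,T))
E
```

```text
clock: 17.35
position: [0.6004, -0.2068, 0.251]
ee_rot: [-3.108, -0.445, 0.005]
force: [-0.4, 0.8, -0.2]
width: 1.001
[ 0.6004 -0.2068  0.251 ] [-3.1083 -0.4455  0.0054] [-0.4243  0.7582 -0.2122]
rhole (np.int64(3), np.int64(3)) 0.9963989 absdiff 3.9555555555555557
fhole (np.int64(3), np.int64(3)) 0.9960535 absdiff 4.108974358974359
bosstop (np.int64(3), np.int64(3)) 0.8660881 absdiff 18.79111111111111
disc (np.int64(3), np.int64(3)) 0.99622846 absdiff 3.8880208333333335
hub (np.int64(3), np.int64(3)) 0.9991334 absdiff 2.194685990338164
[[304.8241 135.8197]
 [197.9109 166.8927]
 [275.7838 236.6869]]
holes [ 0.6011 -0.2063] [np.float64(0.11566717315399548), np.float64(0.11569408371422536), np.float64(0.11557779366466873)]
boss [ 0.604 -0.206  0.173]
boss [ 0.6031 -0.2063  0.173 ]
```

View pics/c9.png

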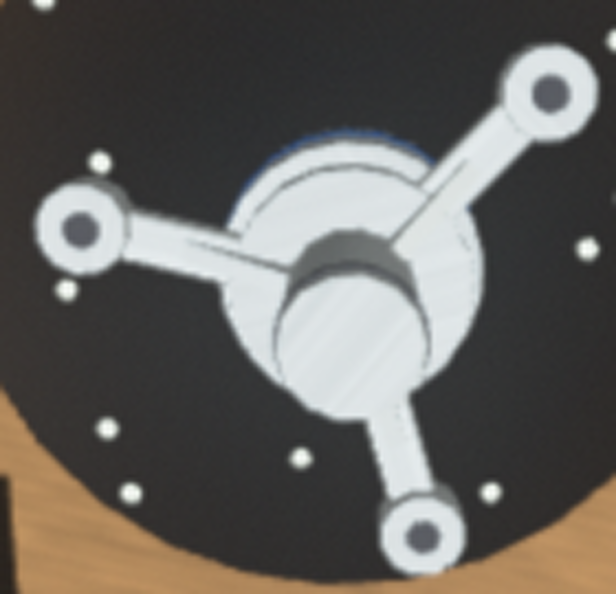

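```bash
python3 -c "
from cell import arm
print(arm.sign_off())"
```

```text
the job is handed in; nothing more can be done
None
```

I lifted the casting out of the larger orange stand, set its spigot into the hub's socket, pressed it in, let go and backed off. I handed the job in at about 17 s.

**Seating:** The pin was first touched at a TCP height of about 0.160 m. The casting stopped at 0.1517 m and stayed there through force readings from about 9 to 24 N. That is about 9 mm of pin movement, which fits fully home if the pin started about 3 mm down. I could not read the pin's travel directly.

**Push:** I held readings of 15 to 17 N for about 2.5 s. The wrist reading nets off the casting's weight of roughly 4.5 N, so the push on the hub was about 20 to 21 N.

**Overshoot:** As the taper bedded in, the wrist briefly read 24.1 N. With the casting's weight added, the force on the hub may have touched about 28.6 N, just over the 28 N limit if the weight counts. I backed off at once.

**Last checks:**
- **Held position:** After release, the arm holes, disc and hub matched the pressed picture to the pixel. The boss top matched less well, because the gripper covered part of it in the earlier picture.
- **Upright:** The arm-hole spacings agree within about 0.1 mm, which means the casting is level. The boss-top check was less precise, about 1 mm different from the reading in the stand, which is about one pixel.
- **Other objects:** The stand, spray can, mouse, grey casting and look-alikes are unchanged in the scene picture. The robot was clear of everything, with force readings around zero.

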